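# Fit the beaker cradle to the balance and tare it

## Robot

A 6-joint arm with a two-finger parallel gripper is mounted at the origin on the work surface. World frame = base frame: x ahead of the robot, y to its left, z up, the work surface at z = 0. Lengths are in m, angles in rad, forces in N, time in s.
With the tool pointing down it reaches from about 0.275 to 0.725 m from the base axis. Payload 15.9 kg.
Tool frame: the origin (TCP) lies on the centre line of the jaws, within the pads' length; the fingertips stand 11 mm ahead of it and the grasp point (between the pads) lies 8 mm behind it (ctrl.tip_reach is the distance from the TCP to the fingertips, in m); z points along the fingers, y is the line along which they close (so a half turn about z gives the same grasp; the last joint's range is limited). The gripper opens to 85 mm and grips with 20 to 120 N. Pads are 22 mm wide; open, the fingers measure 114 mm over their backs; the gripper's body (76 mm by 85 mm) begins 54 mm behind the grasp point. The pads swing forward as they close: fully open they stand 13 mm farther back than shut.
Start: joints at [1.126, 0.213, -0.034, 1.323, 0, 1.571], TCP at [0.215, 0.451, 0.242] pointing down, gripper open.
Joint ranges: [-2.98, 2.98], [-0.74, 1.72], [-1.14, 1.35], [-2.1, 2.04], [-1.57, 1.44], [-3.14, 3.14]. Speed limits (rad/s): [1.89, 1.89, 2.39, 2.57, 3.14, 3.14].

## Interface

Orientations are given as [roll, pitch, yaw] about the fixed x, y, z axes, in that order (R = Rz(yaw) Ry(pitch) Rx(roll)).
In Python, from station import ctrl, snapshot, search_frame, trace, place_of gives the robot as it stands.
- The arm moves only by the tool servo_tool, never from a script. Its arguments are lists of equal length, an entry for each row: "xyz": the shift along the tool's x, y, z in cm, a list of three; "twist": the turn, a rotation vector about the tool's x, y, z in rad, a list of three; "gripper": the opening, from -1 (shut) to 1 (fully open), so that 0 is half open. A call has 1 to 5 rows; each row is the pose to reach, as a shift and turn from the pose commanded when the call began, along the tool's axes at that moment; what a row does not reach only later rows make up. A row lasts 1/10 s, in which the tool goes at most 50 mm and 8.59 degrees, less where a joint would pass 70% of its speed; a pose out of reach is approached as far as the arm can. A call with a gripper value outside its range is refused whole. The fingers move at their own pace and stop on an object; "grip_force" is the grip in N (left out, the last holds). Time passes only in rows, so rows that repeat a pose let the fingers close. It gives the time, the measured TCP pose, the force, the opening and the grip force at its end, in the units of the state.
- ctrl.state(): the state, without advancing time (a new reading comes with each control period).
- snapshot(name): name is "side" or "top"; returns a dict with "img" (480x640x3 uint8, red, green, blue), "fx", "fy", "cx", "cy" (pixels), "T" (4x4, takes a point from camera to world coordinates). Camera axes: x right, y down, z forward; pixel columns grow to the right and rows downward; lengths in m; the calibration is good to about 2 mm. A picture is of the moment at which its call begins. There is no depth.
- ctrl.job_done(): hands the job in; it is judged then, once.
Trained networks look in the newest picture that a camera, given by its name, has taken for a name from the list of things; names that differ only in an ending like _2 or _b are one class to them, and where a whole thing is asked for, a point or a joint stands for the part that bears it (a point fixed in the world has none). Each returns a list of dicts, best first, with "conf" (0 to 1); they miss things now and then, are a little off and sometimes report something else, mostly with a low value. They report only what shows in the picture. A call takes as long as a camera call. They do not tell look-alikes from the thing itself.
- search_frame(camera, thing): "location" ([column, row] in pixels, amid what is visible of it).
- trace(camera, thing): "region" (480x640 bool, what is visible of it) and "location" ([column, row] in pixels, amid what is visible of it).
- place_of(camera, thing): "location" ([column, row] in pixels: a listed point, or the origin of a listed thing).
The state is a dict: "t": time; "joints": joint angles; "qvel": joint speeds; "effort": joint torques, N m; "tool_pos": TCP position; "tool_rot": TCP orientation; "wrist_force": force on the tool from outside, world axes, zero at the start; "ft_torque": the same for the moment, N m; "gripper_width": opening from 0.0 (shut) to 1.0 (fully open); "grasp_force": force on a finger pad.
Only numpy, scipy, OpenCV 4.12 (cv2) and the standard library are available. Lean on these libraries where they do the work, as an engineer would, in place of code of your own. Each camera call takes 0.05 s, during which the arm holds its last target. There are 200 camera calls.

## Task

Get the balance ready for weighing: lower the blue cradle onto the balance's two pegs so that it sits fully down, its large hole over the thick orange peg, and let it go. Then stand the small white beaker upright in the cradle's socket, setting both down gently rather than dropping them, and after that press the green tare button fully and let it come back up. Leave the other things on the bench where they are.

Things in the scene. Friction and masses are not known exactly. Their poses are not given: they have to be found in the camera images.
- balance: White bench balance without its pan, fixed. Housing 180 x 170 mm, 64 mm tall; on it a steel platform 74 (x) x 146 (y) mm, top 70 mm above the bench, with two upright pegs 104 mm apart along y. A lower blue control deck, 40 mm tall, lies 80 to 165 mm to -x. Origin: on the bench under the platform's centre; z up, +y towards the thick peg, -x towards the controls.
- big_peg (a point): Foot of the thick orange peg (14 mm diameter, 14 mm tall, tapered over its last 4 mm), at platform-top level, 52 mm to the balance's +y.
- small_peg (a point): Foot of the thin dark steel peg (9 mm diameter, 14 mm tall, tapered over its last 4 mm), at platform-top level, 52 mm to the balance's -y.
- tare (a joint): Travel of the green tare button on the control deck: 0 = up, 0.006 m = fully pressed (4 N); springs back.
- tare_top (a point): Centre of the top face of the green tare button (24 mm diameter), which is pressed straight down; on the control deck, at x = -122 mm, y = -50 mm in the balance's frame.
- cradle: Loose blue beaker cradle: plate 70 (x) x 142 (y) x 8 mm, on its middle a square socket (58 mm outside, 50 inside, top 34 mm above the underside, floor = plate). Two through holes near its ends fit the pegs. Origin: centre of the underside; z up, +y to the large hole. Grip across the socket's outer faces that look along x, fingertips above the plate; the other faces end up near the pegs.
- big_hole (a point): Centre, on the underside, of the cradle's large hole (16 mm diameter, between two orange stripes), 52 mm to the cradle's +y. Fits the thick orange peg only.
- small_hole (a point): Centre, on the underside, of the cradle's small hole (11 mm diameter), 52 mm to the cradle's -y.
- beaker: Small white plastic beaker with a red band, 42 mm diameter, 70 mm tall, wall 2.5 mm, open at the top, standing upright, loose. Origin: centre of its underside, z up. To stand it in the cradle, hold it with the fingertips at least 30 mm above its foot so that they clear the socket's walls.
- weight: Bystander: brass check weight, 32 mm diameter, 50 mm tall. Origin at its underside centre.
- amber_bottle: Bystander: amber glass bottle, 60 mm diameter, 125 mm tall. Origin at its underside centre.
- jar: Bystander: white jar with a blue cap, 60 mm diameter, 70 mm tall. Origin at its underside centre.
- big_beaker: Bystander: large clear glass beaker, 70 mm diameter, 95 mm tall; not the one to use. Origin at its underside centre.
- spatula: Bystander: steel lab spatula, a flat bar 168 mm long and 5 mm thick, lying flat. Origin at its underside, mid-length.
There are look-alikes about, which are no part of the job. Several things look just like the cradle: the one meant starts nearest to the robot's base.

How it is judged:
By the outcome, as a careful person would: the job done as asked, in the order asked, and still so for the second after the job is handed in, with the robot touching nothing.
It also fails if it takes over 70 s, if anything falls off the work surface, if the arm or the gripper's body presses on something with over 40 N, if the wrist force passes 120 N, or if a joint passes its speed limit or range.

## Working session

There is one attempt and no reset: what is moved stays moved. The work goes in short steps, Python scripts to look and compute and a tool call to move; the robot and the scene stay as the last step left them, time stands still between calls to the robot, and variables do not carry over. Pictures are saved under pics/ and viewed, at most 10 in all, crops included, and the job is handed in when it is done.

Besides the shell and the picture viewer there is one more tool, called after "Request:" by a JSON object that holds its "api" and its "payload". servo_tool: Moves the arm, as the interface text tells. Its arguments: {"type":"object","properties":{"xyz":{"type":"array","items":{"type":"array","items":{"type":"number"}}},"twist":{"type":"array","items":{"type":"array","items":{"type":"number"}}},"gripper":{"type":"array","items":{"type":"number"}},"grip_force":{"type":"number"}},"required":["xyz","twist","gripper"]}

```bash
mkdir -p pics; cat > h.py <<'E'
import numpy as np, cv2, json
from station import ctrl, snapshot, search_frame, trace, place_of
def ray(s,p):
    d=np.array([(p[0]-s["cx"])/s["fx"],(p[1]-s["cy"])/s["fy"],1.0]); T=np.array(s["T"])
    return T[:3,3], T[:3,:3]@d
def onz(s,p,z):
    o,d=ray(s,p); return o+d*(z-o[2])/d[2]
def tri(s1,p1,s2,p2):
    o1,d1=ray(s1,p1);o2,d2=ray(s2,p2); d1/=np.linalg.norm(d1);d2/=np.linalg.norm(d2)
    t=np.linalg.lstsq(np.c_[d1,-d2],o2-o1,rcond=None)[0]
    a,b=o1+t[0]*d1,o2+t[1]*d2
    return (a+b)/2,np.linalg.norm(a-b)
def proj(s,P):
    T=np.array(s["T"]);c=T[:3,:3].T@(np.array(P)-T[:3,3]); return np.array([s["fx"]*c[0]/c[2]+s["cx"],s["fy"]*c[1]/c[2]+s["cy"]])
E
cat > a.py <<'E'
from h import *
np.set_printoptions(precision=3,suppress=True)
for c in("top","side"):
    s=snapshot(c); cv2.imwrite(f"pics/{c}0.png",s["img"][:,:,::-1]); print(c,np.array(s["T"]).tolist(),s["fx"])
    for n in("balance","big_peg","small_peg","tare_top","cradle","big_hole","small_hole","beaker","big_beaker"):
        print(n,[(np.round(d["location"],1).tolist(),round(d["conf"],2)) for d in place_of(c,n)])
E
python3 a.py
```

```text
top [[0.023693043246854315, -0.9890498924594167, 0.14566725756915733, 0.32498492321210287], [-0.9996531559563958, -0.021762786637097103, 0.01483067443530067, -0.03130202321378542], [-0.011498151508846114, -0.1459681175592969, -0.9892224730403545, 1.2343261163799848], [0.0, 0.0, 0.0, 1.0]] 505.0704023869594
balance [([337.9, 202.7], 0.65), ([177.5, 243.1], 0.15)]
big_peg [([314.7, 197.2], 0.93)]
small_peg [([357.4, 196.2], 0.59)]
tare_top [([355.2, 252.0], 0.49)]
cradle [([430.2, 242.5], 0.96), ([487.8, 168.3], 0.69)]
big_hole [([472.3, 176.8], 0.7), ([415.0, 249.3], 0.69)]
small_hole [([505.4, 157.2], 0.65), ([413.6, 320.5], 0.62), ([453.3, 233.5], 0.61)]
beaker [([175.9, 243.1], 0.66)]
big_beaker [([424.5, 162.7], 0.85)]
side [[0.7617991162017913, -0.3998359076974473, 0.5096992774861745, -0.0004696806762703584], [-0.6477156401835565, -0.4837813082782081, 0.5885746301211349, -0.6223297058887592], [0.011249711808545603, -0.7785158268631305, -0.6275241440039108, 0.7192234865907992], [0.0, 0.0, 0.0, 1.0]] 482.264750701435
balance [([357.4, 261.9], 0.66), ([187.8, 241.2], 0.41)]
big_peg [([346.5, 230.5], 0.93), ([224.0, 204.2], 0.32)]
small_peg [([373.8, 252.0], 0.98)]
tare_top [([320.2, 391.6], 0.5), ([333.1, 278.6], 0.43)]
cradle [([533.1, 339.7], 0.81)]
big_hole [([386.3, 333.6], 0.83), ([504.0, 335.6], 0.79)]
small_hole [([435.4, 361.0], 0.85), ([561.0, 348.5], 0.84)]
beaker [([223.2, 203.5], 0.59), ([321.4, 391.4], 0.34)]
big_beaker [([468.9, 296.1], 0.84)]
```

View pics/top0.png

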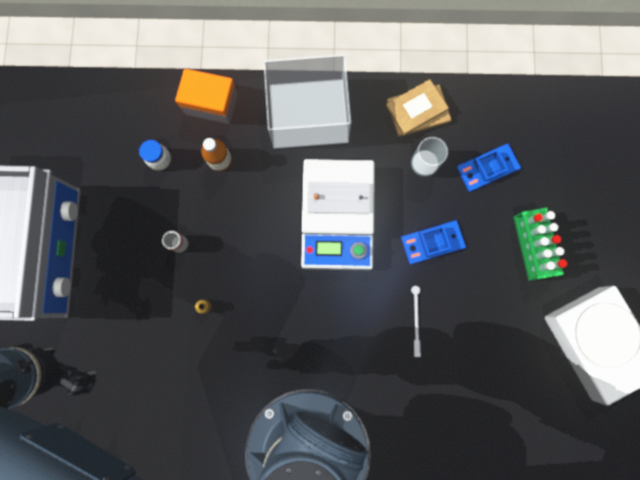

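View pics/side0.png

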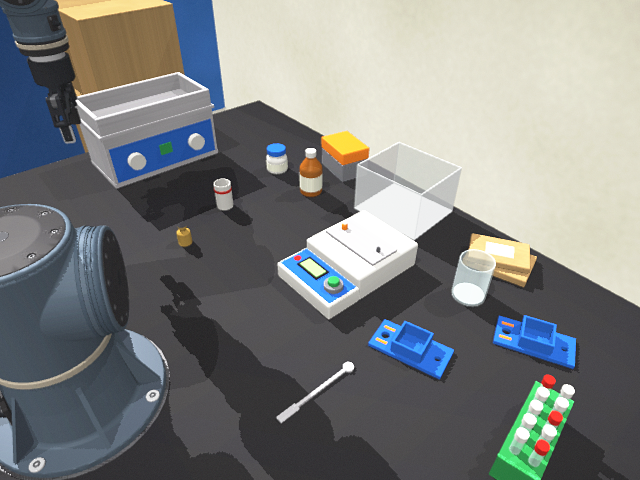

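Top view: there are two look-alike cradles. One is at (434,242), side (411,348). The other is at (488,167), side (536,340). The base is at about (310,440), so the first is nearer. The small white beaker is at (175,241), side (223,195); the large glass one at (429,156) is not it. The balance is at (338,215), with the orange peg at (316,197), the thin peg at (362,197) and the green button at (359,250).

```bash
cat > b.py <<'E'
from h import *
np.set_printoptions(precision=4,suppress=True)
t=snapshot("top"); 
s=snapshot("side")
R={}
A={"big_hole":([415.0,249.3],[386.3,333.6]),"small_hole":([453.3,233.5],[435.4,361.0]),"big_peg":([314.7,197.2],[346.5,230.5]),"small_peg":([357.4,196.2],[373.8,252.0]),"beaker":([175.9,243.1],[223.2,203.5]),"tare":([355.2,252.0],[333.1,278.6]),"far_big":([472.3,176.8],[504,335.6])}
for n,(a,b) in A.items(): print(n,*tri(t,a,s,b))
for n,c,cam in(("cradle",0,t),("balance",0,t)): pass
for c,cam in(("top",t),("side",s)):
  for n in("beaker","cradle","balance","tare_top"):
    for d in trace(c,n):
      m=d["region"]; ys,xs=np.nonzero(m); print(c,n,d["conf"],np.round(d["location"]),xs.min(),xs.max(),ys.min(),ys.max(), cv2.minAreaRect(np.c_[xs,ys].astype(np.float32)))
cr=t["img"][130:290,280:530]; cr2=s["img"][200:400,270:590]
a=cv2.resize(cr,(780,499),interpolation=cv2.INTER_CUBIC)
cv2.imwrite("pics/crop.png",a[:,:,::-1])
E
python3 b.py
```

```text
big_hole [ 0.4834 -0.2479  0.018 ] 0.004261274442019603
small_hole [ 0.5236 -0.3427 -0.0018] 0.0053705969917569405
big_peg [ 0.5996 -0.0044  0.0613] 0.00961171171801777
small_peg [ 0.598  -0.1015  0.0633] 0.0040995510234083585
beaker [0.4863 0.3393 0.0035] 0.0008951022718533168
tare [ 0.4715 -0.1029  0.0613] 0.01165152821736095
far_big [ 0.6677 -0.3909  0.0036] 0.004448431643892765
top beaker 0.68 [171. 242.] 162 187 232 252 ((174.55001831054688, 241.8500213623047), (25.61444854736328, 18.34120750427246), 18.434947967529297)
top cradle 0.71 [486. 168.] 457 518 144 190 ((487.748779296875, 167.53900146484375), (29.124544143676758, 57.0617561340332), 65.224853515625)
top cradle 0.57 [433. 242.] 402 463 221 262 ((432.4960021972656, 242.122802734375), (28.807903289794922, 57.40855026245117), 73.44293212890625)
top balance 0.64 [433. 244.] 402 463 222 263 ((432.5169677734375, 242.3281707763672), (28.132673263549805, 58.01865768432617), 73.0091781616211)
top tare_top 0.38 [356. 252.] 354 362 246 254 ((358.0, 250.0), (8.0, 8.0), 90.0)
side beaker 0.65 [222. 191.] 214 232 179 208 ((223.0, 193.5), (29.0, 18.0), 90.0)
side cradle 0.66 [348. 262.] 279 417 210 318 ((348.79052734375, 259.4540100097656), (79.03874969482422, 132.64089965820312), 57.38075256347656)
side cradle 0.64 [416. 345.] 369 453 319 378 ((412.05609130859375, 344.7211608886719), (81.2596206665039, 39.85527801513672), 24.86369514465332)
side cradle 0.56 [537. 338.] 493 576 315 367 ((537.1909790039062, 337.667724609375), (86.8955307006836, 38.174373626708984), 16.50436019897461)
side balance 0.65 [348. 260.] 277 417 209 318 ((347.41485595703125, 259.64373779296875), (80.17179870605469, 133.333251953125), 57.20046615600586)
side balance 0.21 [279. 157.] 267 287 143 173 ((277.0, 158.0), (30.0, 20.0), 90.0)
side tare_top 0.57 [333. 279.] 328 339 276 286 ((333.5, 281.0), (10.0, 11.0), 90.0)
```

View pics/crop.png

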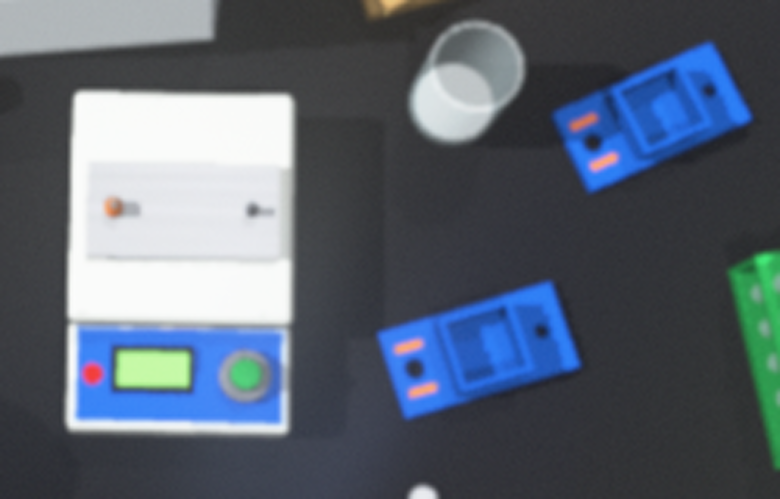

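The crop shows the near cradle clearly: orange stripes around the large hole at (413,248) and the small hole at (454,236). I'll refine its pose by silhouette fit, and the balance by colour blobs.

```bash
cat >> h.py <<'E'
from scipy.optimize import minimize, least_squares
from scipy.spatial.transform import Rotation as Rn
S=4
def box(x,y,z0,z1,h=None):
    return np.array([[sx*x/2,sy*y/2,z] for sx in(-1,1) for sy in(-1,1) for z in(z0,z1)])
PL=box(.070,.142,0,.008); SO=box(.058,.058,.008,.034)
def render(s,P,w,roi):
    x0,y0,x1,y1=roi; m=np.zeros(((y1-y0)*S,(x1-x0)*S),np.uint8); R=Rn.from_euler('z',w).as_matrix()
    for B in(PL,SO):
        q=np.array([proj(s,R@b+P) for b in B]); q=((q-[x0,y0]+.5)*S-.5)
        cv2.fillConvexPoly(m,np.round(cv2.convexHull(q.astype(np.float32))*16).astype(np.int32),255,shift=4)
    return cv2.GaussianBlur(cv2.resize(m,(x1-x0,y1-y0),interpolation=cv2.INTER_AREA)/255.,(0,0),.7)
def bluemask(s,roi):
    x0,y0,x1,y1=roi; i=s["img"][y0:y1,x0:x1].astype(float)
    b=i[...,2]-i[...,0]; m=np.clip(b/80,0,1)
    hard=((b>40)*255).astype(np.uint8); hard=cv2.morphologyEx(hard,cv2.MORPH_CLOSE,np.ones((9,9),np.uint8))
    n,l,st,_=cv2.connectedComponentsWithStats(hard); k=1+np.argmax(st[1:,4]); reg=cv2.erode((l==k).astype(np.uint8),np.ones((3,3)))
    m[reg>0]=1; m[cv2.dilate((l==k).astype(np.uint8),np.ones((3,3)))==0]=0
    return m
def fitcradle(views,x0,fitz=False):
    ms=[(s,r,bluemask(s,r)) for s,r in views]
    def f(v):
        P=[v[0],v[1],v[3] if fitz else x0[3]]
        return sum(((render(s,P,v[2],r)-m)**2).sum() for s,r,m in ms)
    v0=np.array(x0[:4] if fitz else x0[:3],float); n=len(v0)
    sim=np.vstack([v0]+[v0+np.eye(n)[i]*[.008,.008,.08,.008][i] for i in range(n)])
    r=minimize(f,v0,method="Nelder-Mead",options=dict(initial_simplex=sim,xatol=1e-5,fatol=1e-3)); return r.x,r.fun
def blob(s,fn,roi):
    x0,y0,x1,y1=roi; w=fn(s["img"][y0:y1,x0:x1].astype(float)).clip(0); ys,xs=np.mgrid[y0:y1,x0:x1]
    return np.array([(w*xs).sum(),(w*ys).sum()])/w.sum(), w.sum()
E
cat > c.py <<'E'
from h import *
np.set_printoptions(precision=4,suppress=True)
t=snapshot("top"); s=snapshot("side")
rt=(392,212,474,272); rs=(362,310,462,386)
x0=[.503,-.295,.39-.0,0.0]
for vs in([(t,rt)],[(s,rs)],[(t,rt),(s,rs)]): print("cradle",*fitcradle(vs,x0))
print("z free",*fitcradle([(t,rt),(s,rs)],x0,True))
ora=lambda i:np.clip(i[...,0]-i[...,2]-50,0,None); drk=lambda i:np.clip(110-i.max(-1),0,None); grn=lambda i:np.clip(i[...,1]-i[...,0]-40,0,None)
obs={}
for n,fn,a,b in(("big",ora,(308,188,326,206),(338,220,354,238)),("small",drk,(356,190,363,204),(370,244,386,258)),("tare",grn,(350,241,370,261),(322,272,346,294))):
    p,wa=blob(t,fn,a);q,wb=blob(s,fn,b); obs[n]=(p,q); print(n,p,wa,q,wb,*tri(t,p,s,q))
E
python3 c.py
```

```text
cradle [ 0.5033 -0.2923  0.3161] 89.7200051999131
cradle [ 0.5057 -0.2929  0.314 ] 39.65296980169012
cradle [ 0.5051 -0.293   0.3121] 143.66666493773687
z free [ 0.5029 -0.2938  0.3153  0.0033] 124.69899226993354
big [315.1113 196.6599] 638.0 [344.0481 226.5833] 4120.0 [ 0.5956 -0.004   0.0745] 0.004005299554531068
 ** On entry to DLASCL parameter number  4 had an illegal value
 ** On entry to DLASCL parameter number  4 had an illegal value
 ** On entry to DLASCL parameter number  4 had an illegal value
 ** On entry to DLASCL parameter number  4 had an illegal value
 ** On entry to DLASCL parameter number  5 had an illegal value
 ** On entry to DLASCL parameter number  4 had an illegal valueh.py:44: RuntimeWarning: invalid value encountered in divide
  return np.array([(w*xs).sum(),(w*ys).sum()])/w.sum(), w.sum()
Traceback (most recent call last):
  File "c.py", line 11, in <module>
    p,wa=blob(t,fn,a);q,wb=blob(s,fn,b); obs[n]=(p,q); print(n,p,wa,q,wb,*tri(t,p,s,q))
                                                                          ~~~^^^^^^^^^
  File "h.py", line 10, in tri
    t=np.linalg.lstsq(np.c_[d1,-d2],o2-o1,rcond=None)[0]
      ~~~~~~~~~~~~~~~^^^^^^^^^^^^^^^^^^^^^^^^^^^^^^^^
numpy.linalg.LinAlgError: SVD did not converge in Linear Least Squares
```

```bash
cat > d.py <<'E'
from h import *
np.set_printoptions(precision=4,suppress=True)
t=snapshot("top"); s=snapshot("side")
ora=lambda i:np.clip(i[...,0]-i[...,2]-50,0,None); drk=lambda i:np.clip(np.median(i.mean(-1))*.72-i.mean(-1),0,None); grn=lambda i:np.clip(i[...,1]-i[...,0]-40,0,None)
print(t["img"][193:202,354:370].mean(-1).astype(int)); print(s["img"][242:258,370:386].mean(-1).astype(int))
M={"big":(0,.052,.079),"small":(0,-.052,.078),"tare":(-.122,-.05,.047)}
obs={}
for n,fn,a,b in(("big",ora,(308,188,326,206),(338,220,354,238)),("small",drk,(356,190,364,204),(370,242,386,258)),("tare",grn,(350,241,370,261),(322,272,346,294))):
    p,wa=blob(t,fn,a);q,wb=blob(s,fn,b); obs[n]=(p,q); print(n,p,wa,q,wb); 
    if wa and wb: print(*tri(t,p,s,q))
def res(v,cams):
    c,sn=np.cos(v[2]),np.sin(v[2]); r=[]
    for n,m in M.items():
        P=[v[0]+c*m[0]-sn*m[1],v[1]+sn*m[0]+c*m[1],m[2]]
        for k in cams: 
            r+=list(proj((t,s)[k],P)-obs[n][k])
    return np.array(r)
for cams in([0],[1],[0,1]):
    r=least_squares(res,[.6,-.053,0],args=(cams,),x_scale=[.01,.01,.1]); print(cams,r.x,r.fun)
E
python3 d.py
```

```text
[[233 232 233 232 232 230 229 229 231 232 231 231 231 231 230 221]
 [233 233 232 232 231 223 214 215 224 230 232 232 232 231 229 221]
 [233 233 232 231 223 199 173 171 196 220 228 229 229 229 228 221]
 [234 233 233 230 215 171 141 129 152 191 210 213 213 216 222 219]
 [235 235 235 231 208 158 121 112 135 167 183 187 185 196 217 220]
 [235 235 235 231 213 164 128 127 154 176 183 185 185 195 217 219]
 [233 233 233 229 219 193 174 179 194 206 210 210 210 215 222 220]
 [233 232 232 227 222 217 214 216 224 227 228 228 227 229 228 221]
 [232 232 231 229 225 222 222 225 229 231 231 232 232 231 229 221]]
[[253 254 253 253 253 254 254 254 254 254 253 254 254 254 254 254]
 [253 254 254 253 253 253 254 254 254 254 254 253 253 254 254 254]
 [253 253 254 254 254 253 254 254 255 255 254 254 254 253 253 254]
 [254 254 253 254 254 254 255 255 255 255 255 254 254 254 253 253]
 [254 254 254 253 254 255 255 239 218 245 255 255 254 254 254 253]
 [254 254 254 254 254 255 232 136 114 149 242 255 254 254 254 254]
 [254 254 254 254 255 255 209  90  88  94 195 255 254 254 254 254]
 [253 254 254 254 255 255 1
[... 508 characters left out ...]

 [254 254 254 254 254 253 253 253 253 254 255 255 255 238 190 159]]
big [315.0915 196.6625] 634.0 [344.047  226.5846] 4129.0
[ 0.5956 -0.004   0.0745] 0.004035460923953602
small [360.7723 197.0463] 296.5866666666667 [377.993  249.6135] 1537.0266666666666
[ 0.5957 -0.1106  0.0762] 0.00203040574499333
tare [358.2959 250.0169] 6459.0 [332.797  280.2807] 18120.0
[ 0.4727 -0.1074  0.0601] 0.002533925128646743
[0] [ 0.594  -0.0562  0.0135] [ 0.5582 -0.1543 -0.6847 -0.1162  0.1282  0.2765]
[1] [ 0.5994 -0.0566 -0.024 ] [ 1.0557 -2.2341 -0.2495 -1.5195 -0.7101  3.0805]
[0, 1] [ 0.5963 -0.0569 -0.0051] [ 0.8904 -1.5456 -0.1968 -1.4706 -0.3766 -0.6971 -0.8361 -1.0299 -0.5306
 -0.3399 -0.6531  4.264 ]
```

```bash
sed -i 's/-.05,.047/-.05,.060/' d.py; sed -i '/^print(t\[/d' d.py
cat >> d.py <<'E'
print(ctrl.state())
sb=snapshot("top"); 
# beaker: rim ellipse etc.
p=[d["location"] for d in place_of("top","beaker")][0]
print(onz(t,(173.5,241),.06), onz(t,p,0))
E
python3 d.py
```

```text
big [315.0878 196.652 ] 638.0 [344.053  226.5773] 4133.0
[ 0.5956 -0.004   0.0745] 0.004037104383591902
small [360.7755 197.0488] 294.92 [377.9942 249.6209] 1531.0266666666666
[ 0.5956 -0.1106  0.0762] 0.0020300603255406897
tare [358.2864 250.0498] 6441.0 [332.7917 280.268 ] 18148.0
[ 0.4727 -0.1074  0.0602] 0.0026027601287352377
[0] [ 0.5935 -0.0562  0.006 ] [ 0.5676 -0.1251 -0.6827  0.2277  0.1161 -0.0938]
[1] [ 0.5951 -0.0598 -0.005 ] [ 0.2646 -0.6335 -0.2595 -0.1043  0.0104  0.6064]
[0, 1] [ 0.5946 -0.058   0.0011] [ 1.3315 -0.6546 -0.5724 -0.8791  0.0736 -0.0876 -0.9553 -0.5035  0.6147
 -0.422  -0.433   0.3554]
{'t': 1.8, 'joints': array([ 1.126 ,  0.2129, -0.0344,  1.3235, -0.    ,  1.5708]), 'qvel': array([ 0.0016,  0.001 ,  0.0007, -0.0005, -0.0004,  0.0001]), 'effort': array([ -0.001 , -68.5955,  48.733 ,   0.001 ,  -0.    ,   0.    ]), 'tool_pos': array([0.2151, 0.4514, 0.2423]), 'tool_rot': array([3.1416, 0.    , 2.6968]), 'wrist_force': array([-0.1559,  0.7205, -0.0644]), 'ft_torque': array([-0.0109,  0.0251, -0.0084]), 'grasp_force': 0.0, 'gripper_width': 0.9976286048947118}
[0.4834 0.3285 0.06  ] [0.4757 0.3377 0.    ]
```

Request:
{"api": "servo_tool", "payload": {"xyz": [[-58.2,-54.7,0],[-58.2,-54.7,0],[-58.2,-54.7,0],[-58.2,-54.7,0],[-58.2,-54.7,0]], "twist": [[0,0,0.81],[0,0,0.81],[0,0,0.81],[0,0,0.81],[0,0,0.81]], "gripper": [1,1,1,1,1]}}

```text
t: 2.4
tool_pos: [0.3061, 0.2167, 0.2424]
tool_rot: [3.141, -0.0, 1.941]
wrist_force: [1.2, 0.3, -0.2]
gripper_width: 1.006
grasp_force: 0.0
```

```bash
cat > go.py <<'E'
import sys
from h import *
np.set_printoptions(precision=4,suppress=True)
# usage: go.py x y z yaw(tool)  -> tool-frame delta in cm and twist
st=ctrl.state(); p=np.array(st["tool_pos"]); R=Rn.from_euler('xyz',st["tool_rot"])
x,y,z,w=map(float,sys.argv[1:5]); G=Rn.from_euler('xyz',[np.pi,0,w])
print("t",st["t"],"pos",p,"rpy",st["tool_rot"],"F",st["wrist_force"],"j",st["joints"])
print("xyz",R.inv().apply(np.array([x,y,z])-p)*100,"tw",(R.inv()*G).as_rotvec())
E
python3 go.py .505 -.293 .242 1.884
```

```text
t 2.4 pos [0.3061 0.2167 0.2424] rpy [ 3.1409 -0.0002  1.9414] F [ 1.2327  0.3082 -0.1668] j [ 0.616  -0.0446 -0.3179  1.2967 -0.      1.8163]
xyz [-54.7122   0.0854   0.0365] tw [ 0.0007 -0.0002  0.0574]
```

Request:
{"api": "servo_tool", "payload": {"xyz": [[-54,0,0],[-54,0,0],[-54,0,0],[-54,0,0],[-54,0,0]], "twist": [[0,0,0.05],[0,0,0.05],[0,0,0.05],[0,0,0.05],[0,0,0.05]], "gripper": [1,1,1,1,1]}}

```text
t: 2.9
tool_pos: [0.3971, -0.0135, 0.2426]
tool_rot: [3.141, 0.0, 1.897]
wrist_force: [1.2, 1.7, 0.4]
gripper_width: 0.999
grasp_force: 0.0
```

Request:
{"api": "servo_tool", "payload": {"xyz": [[-28,0,6],[-28,0,6],[-28,0,6],[-28,0,6],[-28,0,6]], "twist": [[0,0,0],[0,0,0],[0,0,0],[0,0,0],[0,0,0]], "gripper": [1,1,1,1,1]}}

```text
t: 3.4
tool_pos: [0.4752, -0.2452, 0.1895]
tool_rot: [3.141, 0.0, 1.896]
wrist_force: [1.2, 0.8, 0.8]
gripper_width: 1.003
grasp_force: 0.0
```

```bash
python3 go.py .505 -.293 .12 1.884
```

```text
t 3.4 pos [ 0.4752 -0.2452  0.1895] rpy [3.1413 0.0002 1.8964] F [1.1584 0.7784 0.8118] j [-0.4763  0.2986 -0.0558  1.2161  0.0001  0.7689]
xyz [-5.4814  1.2872  6.9525] tw [0.0003 0.0002 0.0124]
```

Request:
{"api": "servo_tool", "payload": {"xyz": [[-5.5,1.3,7],[-5.5,1.3,7],[-5.5,1.3,10.5],[-5.5,1.3,10.5],[-5.5,1.3,10.5]], "twist": [[0,0,0.01],[0,0,0.01],[0,0,0.01],[0,0,0.01],[0,0,0.01]], "gripper": [1,1,1,1,1]}}

```text
t: 3.9
tool_pos: [0.5047, -0.2906, 0.0855]
tool_rot: [-3.141, -0.001, 1.887]
wrist_force: [0.0, -0.1, 1.2]
gripper_width: 0.997
grasp_force: 0.0
```

```bash
python3 go.py .505 -.293 .026 1.884; python3 - <<'E'
from h import *
s=snapshot("side"); t=snapshot("top")
a=cv2.resize(s["img"][240:400,330:490],(480,480),interpolation=cv2.INTER_CUBIC)
b=cv2.resize(t["img"][190:290,380:480],(320,320),interpolation=cv2.INTER_CUBIC)
c=np.zeros((480,800,3),np.uint8);c[:,:480]=a;c[:320,480:]=b
cv2.imwrite("pics/e.png",c[:,:,::-1])
E
```

```text
t 3.9 pos [ 0.5047 -0.2906  0.0855] rpy [-3.141  -0.0007  1.8869] F [ 0.0164 -0.1459  1.224 ] j [-0.5224  0.4549 -0.0987  1.0181  0.      0.7323]
xyz [-0.2463 -0.0429  5.9534] tw [-0.0006 -0.0007  0.0029]
```

View pics/e.png

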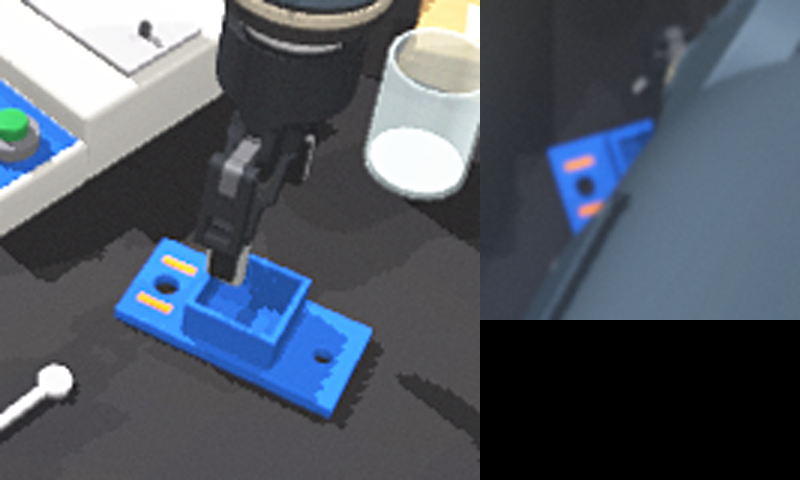

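The open fingers straddle the socket (near fingertip at side px (406,328)), and the arm hides much of the top view. Going down to grip.

Request:
{"api": "servo_tool", "payload": {"xyz": [[-0.2,0,3],[-0.2,0,5],[-0.2,0,6],[-0.2,0,6],[-0.2,0,6]], "twist": [[0,0,0],[0,0,0],[0,0,0],[0,0,0],[0,0,0]], "gripper": [1,1,1,1,1]}}

```text
t: 4.5
tool_pos: [0.5064, -0.293, 0.0265]
tool_rot: [3.14, 0.001, 1.887]
wrist_force: [0.3, -0.4, 0.9]
gripper_width: 1.0
grasp_force: 0.0
```

Request:
{"api": "servo_tool", "payload": {"xyz": [[0,0,0],[0,0,0],[0,0,0],[0,0,0],[0,0,0]], "twist": [[0,0,0],[0,0,0],[0,0,0],[0,0,0],[0,0,0]], "gripper": [0.1,0.1,0.1,0.1,0.1], "grip_force": 40}}

```text
t: 5.0
tool_pos: [0.5061, -0.293, 0.0261]
tool_rot: [3.141, 0.001, 1.887]
wrist_force: [-1.9, 1.5, 8.9]
gripper_width: 0.67
grasp_force: 41.7
```

```bash
python3 go.py .505 -.293 .026 1.884; python3 - <<'E'
from h import *
s=snapshot("side"); st=ctrl.state(); print(st["gripper_width"],st["grasp_force"])
print(fitcradle([(s,(362,310,462,386))],[.505,-.293,.313,0]))
E
```

```text
t 5.0 pos [ 0.5061 -0.293   0.0261] rpy [3.1406 0.0012 1.8868] F [-1.909   1.5464  8.9137] j [-0.5248  0.5109 -0.1734  0.885  -0.      0.73  ]
xyz [ 0.0387 -0.1037  0.0061] tw [0.001  0.0012 0.0028]
0.6666018915867534 41.67738318443298
(array([ 0.50824654, -0.29238861,  0.32227031]), np.float64(535.6093371020514))
```

Request:
{"api": "servo_tool", "payload": {"xyz": [[0,0,-2],[0,0,-6],[0,0,-11],[0,0,-13],[0,0,-13]], "twist": [[0,0,0],[0,0,0],[0,0,0],[0,0,0],[0,0,0]], "gripper": [0.1,0.1,0.1,0.1,0.1], "grip_force": 60}}

```text
t: 5.55
tool_pos: [0.5072, -0.2937, 0.1588]
tool_rot: [3.138, 0.004, 1.887]
wrist_force: [0.3, 0.3, -2.0]
gripper_width: 0.658
grasp_force: 68.0
```

```bash
python3 go.py .5945 -.058 .155 1.5708; python3 - <<'E'
from h import *
for r in [0]:
    s=snapshot("side"); st=ctrl.state(); print(st["gripper_width"],st["grasp_force"])
    w=st["tool_rot"][2]-np.pi/2; p=st["tool_pos"]
    print(p,w,fitcradle([(s,(340,200,520,350))],[p[0],p[1],w,p[2]-.026],True))
    cv2.imwrite("pics/f.png",cv2.resize(s["img"][180:380,330:530],(600,600),interpolation=cv2.INTER_CUBIC)[:,:,::-1])
E
```

```text
t 5.55 pos [ 0.5072 -0.2937  0.1588] rpy [3.1377 0.0044 1.8868] F [ 0.3329  0.3282 -1.9548] j [-0.5249  0.4111  0.0266  1.1804 -0.      0.7299]
xyz [19.6895 15.6239  0.3504] tw [0.0046 0.0037 0.316 ]
0.6629424865594755 68.04091930389404
[ 0.5063223  -0.29317827  0.15640751] 0.3159728498527463 (array([ 0.5093935 , -0.29309913,  0.32024034,  0.13262767]), np.float64(566.1621570928842))
```

View pics/f.png

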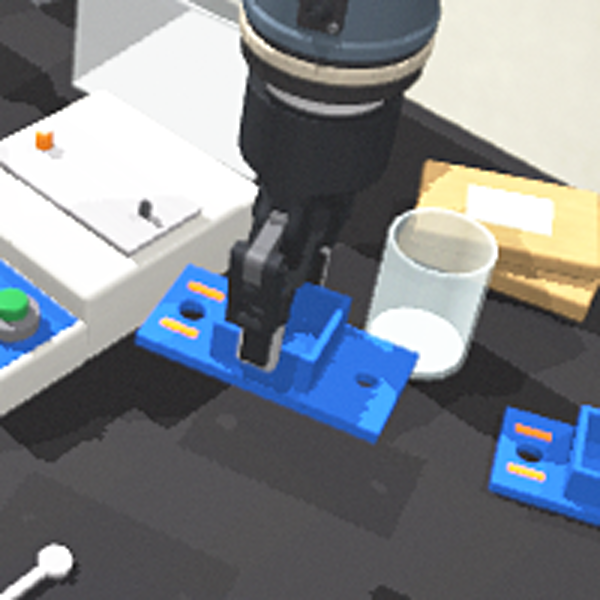

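The cradle is held level, with its large hole at side px (393,283). The big beaker stands lower than the cradle. Carrying it over the pegs.

Request:
{"api": "servo_tool", "payload": {"xyz": [[4,3.2,-0.5],[8,6.4,-0.5],[12,9.6,-0.5],[16,12.8,-0.5],[19.7,15.7,-0.5]], "twist": [[0,0,0.08],[0,0,0.16],[0,0,0.24],[0,0,0.316],[0,0,0.316]], "gripper": [0.1,0.1,0.1,0.1,0.1]}}

```text
t: 6.1
tool_pos: [0.5925, -0.0567, 0.1584]
tool_rot: [-3.139, -0.0, 1.568]
wrist_force: [1.6, -0.7, -1.4]
gripper_width: 0.663
grasp_force: 67.9
```

Request:
{"api": "servo_tool", "payload": {"xyz": [[0,0,0],[0,0,1],[0,0,2],[0,0,2],[0,0,2]], "twist": [[0,0,0],[0,0,0],[0,0,0],[0,0,0],[0,0,0]], "gripper": [0.1,0.1,0.1,0.1,0.1]}}

```text
t: 6.6
tool_pos: [0.5921, -0.0597, 0.1393]
tool_rot: [-3.14, -0.0, 1.569]
wrist_force: [1.0, -1.0, -1.8]
gripper_width: 0.66
grasp_force: 67.9
```

```bash
python3 go.py .5955 -.058 .125 1.5708; python3 - <<'E'
from h import *
np.set_printoptions(precision=2,suppress=True)
s=snapshot("side"); st=ctrl.state(); p=st["tool_pos"];w=st["tool_rot"][2]-np.pi/2; z=p[2]-.026
for n in("big_hole","small_hole","big_peg","small_peg"):
    print(n,[(d["location"],round(d["conf"],2)) for d in place_of("side",n)])
R=Rn.from_euler('z',w).as_matrix()
q={}
for n,m in(("bh",(0,.052,.008)),("sh",(0,-.052,.008)),("c--",(-.035,-.071,.008)),("c-+",(-.035,.071,.008)),("c+-",(.035,-.071,.008)),("c++",(.035,.071,.008)),("b--",(-.035,-.071,0)),("b-+",(-.035,.071,0))):
    q[n]=proj(s,R@np.array(m)+[p[0],p[1],z]); print(n,q[n])
x0,y0,k=290,170,5
im=cv2.resize(s["img"][y0:y0+120,x0:x0+160],None,fx=k,fy=k,interpolation=cv2.INTER_CUBIC).copy()
for n,v in q.items(): cv2.circle(im,tuple(int(a) for a in (v-[x0,y0]+.5)*k),3,(255,0,255),1)
cv2.imwrite("pics/g.png",im[:,:,::-1])
E
```

```text
t 6.6 pos [ 0.5921 -0.0597  0.1393] rpy [-3.1403 -0.0001  1.5693] F [ 0.9716 -0.9571 -1.7885] j [-0.1005  0.4457  0.0289  1.1554 -0.      1.4718]
xyz [0.1739 0.3368 1.4253] tw [-0.0013 -0.0001 -0.0015]
big_hole [([344.7, 213.4], 0.94), ([503.7, 334.9], 0.91)]
small_hole [([378.2, 234.9], 0.94), ([563.3, 349.7], 0.93)]
big_peg [([340.9, 229.0], 0.94), ([319.7, 390.8], 0.31)]
small_peg [([379.0, 251.6], 0.55)]
bh [344.11 210.5 ]
sh [378.65 233.33]
c-- [373.05 244.82]
c-+ [326.04 212.52]
c+- [397.37 231.06]
c++ [350.02 200.91]
b-- [372.73 247.96]
b-+ [325.98 215.56]
```

View pics/g.png

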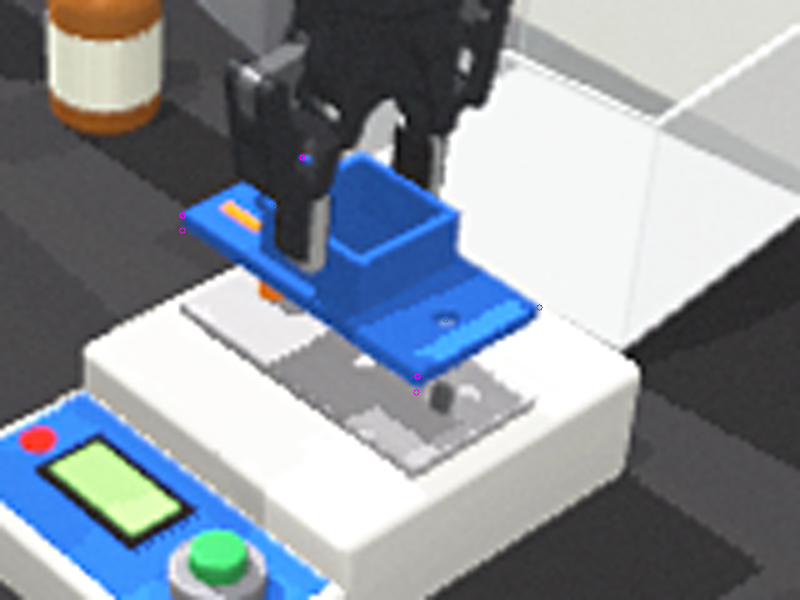

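```bash
cat > f.py <<'E'
from h import *
np.set_printoptions(precision=4,suppress=True)
s=snapshot("side"); st=ctrl.state(); p=st["tool_pos"];w=st["tool_rot"][2]-np.pi/2; z=p[2]-.026
roi=(318,185,405,258); x0,y0,x1,y1=roi
i=s["img"][y0:y1,x0:x1].astype(float); m=np.clip((i[...,2]-i[...,0])/80,0,1)
ora=cv2.dilate(((i[...,0]-i[...,2])>30).astype(np.uint8),np.ones((3,3)))
care=np.ones(m.shape); H={}
ys,xs=np.mgrid[y0:y1,x0:x1]
care[(xs>=334)&(xs<=358)&(ys<227)]=0; care[(xs>=364)&(xs<=383)&(ys<211)]=0; 
def f(v):
    r=render(s,[v[0],v[1],v[3] if len(v)>3 else z],v[2],roi)
    c=care.copy()
    # ignore interior (holes, stripes): erode model
    inn=cv2.erode((r>.95).astype(np.uint8),np.ones((3,3)))
    c[inn>0]=0
    return (c*(r-m)**2).sum()+ .0*0
for n in(3,4):
    v0=np.array([p[0],p[1],w,z][:n]); sim=np.vstack([v0]+[v0+np.eye(n)[k]*[.004,.004,.03,.003][k] for k in range(n)])
    r=minimize(f,v0,method="Nelder-Mead",options=dict(initial_simplex=sim,xatol=1e-5,fatol=1e-3)); print("tcp",p,w,z,"fit",r.x,r.fun, f(v0))
    v=r.x; R=Rn.from_euler('z',v[2]).as_matrix()
    if n==3: print("holes side-frame",[(R@[0,y,0]+[v[0],v[1],0])[:2] for y in(.052,-.052)])
for zz in(.0755,.0765,.0775): print("pegs",onz(s,(344.05,226.58),zz)[:2],onz(s,(377.99,249.62),zz)[:2])
# platform corners
o=[(373,264.4),(326.4,231.6),(396.6,250.6)]
for zz in(.064,.07): print("platform",zz,[onz(s,q,zz)[:2] for q in o])
E
python3 f.py
```

```text
tcp [ 0.593  -0.0589  0.1402] -0.0002831222144776824 0.11422150230497458 fit [ 0.5957 -0.0569  0.0021] 12.655761892259799 51.25102464119625
holes side-frame [array([ 0.5956, -0.0049]), array([ 0.5958, -0.1089])]
tcp [ 0.593  -0.0589  0.1402] -0.0002831222144776824 0.11422150230497458 fit [ 0.5938 -0.0586 -0.0007  0.1162] 12.19774056187124 51.25102464119625
pegs [ 0.5965 -0.0058] [ 0.5973 -0.1104]
pegs [ 0.5956 -0.0068] [ 0.5964 -0.1112]
pegs [ 0.5947 -0.0077] [ 0.5954 -0.112 ]
platform 0.064 [array([ 0.566 , -0.1282]), array([0.5643, 0.0165]), array([ 0.6362, -0.1289])]
platform 0.07 [array([ 0.5608, -0.1327]), array([0.5591, 0.0106]), array([ 0.6304, -0.1334])]
```

Request:
{"api": "servo_tool", "payload": {"xyz": [[0.13,0.35,0.5],[0.13,0.35,1.2],[0.13,0.35,2.0],[0.13,0.35,2.2],[0.13,0.35,2.2]], "twist": [[0,0,0],[0,0,0],[0,0,0],[0,0,0],[0,0,0]], "gripper": [0.1,0.1,0.1,0.1,0.1]}}

```text
t: 7.4
tool_pos: [0.5959, -0.0574, 0.1173]
tool_rot: [-3.14, -0.0, 1.571]
wrist_force: [0.7, 0.0, -0.3]
gripper_width: 0.668
grasp_force: 67.9
```

```bash
cat > st.py <<'E'
from h import *
np.set_printoptions(precision=4,suppress=True)
a=[]
for k in range(4): 
    snapshot("side"); st=ctrl.state(); a.append(np.r_[st["tool_pos"],st["tool_rot"][2],st["wrist_force"]])
print(st["t"],np.mean(a,0),np.std(a,0)[:3],st["gripper_width"],st["grasp_force"])
E
python3 st.py; sed -i 's/^roi=.*;/roi=(318,195,405,270);/;s/ys<227/ys<236/;s/ys<211/ys<220/' f.py; python3 f.py
```

```text
7.6 [ 0.5964 -0.0574  0.118   1.5708 -0.0159 -0.1726 -0.9454] [0.0001 0.     0.0002] 0.6638161320737755 67.91812062263489
tcp [ 0.5965 -0.0575  0.1182] -1.874113111810516e-05 0.0922085160817514 fit [ 0.5986 -0.0553 -0.0005] 98.12768936577383 125.28854728160935
holes side-frame [array([ 0.5986, -0.0033]), array([ 0.5986, -0.1073])]
tcp [ 0.5965 -0.0575  0.1182] -1.874113111810516e-05 0.0922085160817514 fit [ 0.5973 -0.0566 -0.0037  0.0938] 97.93696961627917 125.28854728160935
pegs [ 0.5965 -0.0058] [ 0.5973 -0.1104]
pegs [ 0.5956 -0.0068] [ 0.5964 -0.1112]
pegs [ 0.5947 -0.0077] [ 0.5954 -0.112 ]
platform 0.064 [array([ 0.566 , -0.1282]), array([0.5643, 0.0165]), array([ 0.6362, -0.1289])]
platform 0.07 [array([ 0.5608, -0.1327]), array([0.5591, 0.0106]), array([ 0.6304, -0.1334])]
```

Request:
{"api": "servo_tool", "payload": {"xyz": [[-0.03,-0.02,0.4],[-0.03,-0.02,0.7],[-0.03,-0.02,0.9],[-0.03,-0.02,1.0],[-0.03,-0.02,1.0]], "twist": [[0,0,-0.005],[0,0,-0.005],[0,0,-0.005],[0,0,-0.005],[0,0,-0.005]], "gripper": [0.1,0.1,0.1,0.1,0.1]}}

```text
t: 8.15
tool_pos: [0.596, -0.0577, 0.1077]
tool_rot: [-3.141, -0.0, 1.576]
wrist_force: [0.7, 0.5, -1.6]
gripper_width: 0.661
grasp_force: 67.9
```

Request:
{"api": "servo_tool", "payload": {"xyz": [[0,0,0.1],[0,0,0.2],[0,0,0.2],[0,0,0.2]], "twist": [[0,0,0],[0,0,0],[0,0,0],[0,0,0]], "gripper": [0.1,0.1,0.1,0.1]}}

```text
t: 8.55
tool_pos: [0.5962, -0.0577, 0.106]
tool_rot: [3.142, -0.0, 1.576]
wrist_force: [-0.6, -0.1, -0.7]
gripper_width: 0.663
grasp_force: 67.9
```

```bash
python3 st.py
```

```text
8.75 [ 0.5962 -0.0577  0.106   1.5758  0.3078  0.3435 -1.7014] [0. 0. 0.] 0.6651429275001669 67.91809916496277
```

Request:
{"api": "servo_tool", "payload": {"xyz": [[0,0,0.1],[0,0,0.2],[0,0,0.3],[0,0,0.3]], "twist": [[0,0,0],[0,0,0],[0,0,0],[0,0,0]], "gripper": [0.1,0.1,0.1,0.1]}}

```text
t: 9.15
tool_pos: [0.5961, -0.0577, 0.1027]
tool_rot: [-3.141, -0.0, 1.576]
wrist_force: [-0.8, -0.7, -1.6]
gripper_width: 0.658
grasp_force: 67.9
```

Request:
{"api": "servo_tool", "payload": {"xyz": [[0,0,0.1],[0,0,0.2],[0,0,0.3],[0,0,0.3]], "twist": [[0,0,0],[0,0,0],[0,0,0],[0,0,0]], "gripper": [0.1,0.1,0.1,0.1]}}

```text
t: 9.55
tool_pos: [0.5961, -0.0577, 0.0998]
tool_rot: [-3.141, -0.0, 1.576]
wrist_force: [0.2, -0.2, -1.1]
gripper_width: 0.658
grasp_force: 67.9
```

```bash
python3 st.py
```

```text
9.75 [ 0.5962 -0.0577  0.0999  1.5758  0.3307  0.3843 -1.336 ] [0.     0.     0.0001] 0.6620372361777457 67.91858553886414
```

Request:
{"api": "servo_tool", "payload": {"xyz": [[0,0,0.1],[0,0,0.2],[0,0,0.3],[0,0,0.3]], "twist": [[0,0,0],[0,0,0],[0,0,0],[0,0,0]], "gripper": [0.1,0.1,0.1,0.1]}}

```text
t: 10.15
tool_pos: [0.5961, -0.0577, 0.0967]
tool_rot: [-3.141, -0.0, 1.576]
wrist_force: [0.5, 0.5, -1.7]
gripper_width: 0.661
grasp_force: 67.9
```

Request:
{"api": "servo_tool", "payload": {"xyz": [[0,0,0.05],[0,0,0.1],[0,0,0.1]], "twist": [[0,0,0],[0,0,0],[0,0,0]], "gripper": [0.1,0.1,0.1]}}

```text
t: 10.45
tool_pos: [0.5962, -0.0577, 0.0963]
tool_rot: [3.141, 0.0, 1.576]
wrist_force: [-2.9, 0.2, 5.1]
gripper_width: 0.661
grasp_force: 68.5
```

```bash
python3 st.py;  python3 - <<'E'
from h import *
s=snapshot("side")
x0,y0,k=290,170,5
cv2.imwrite("pics/h.png",cv2.resize(s["img"][y0:y0+120,x0:x0+160],None,fx=k,fy=k,interpolation=cv2.INTER_CUBIC)[:,:,::-1])
E
```

```text
10.65 [ 0.5962 -0.0577  0.0963  1.5758 -3.349   0.5547  5.6077] [0. 0. 0.] 0.6626575198543717 68.71516227722168
```

View pics/h.png

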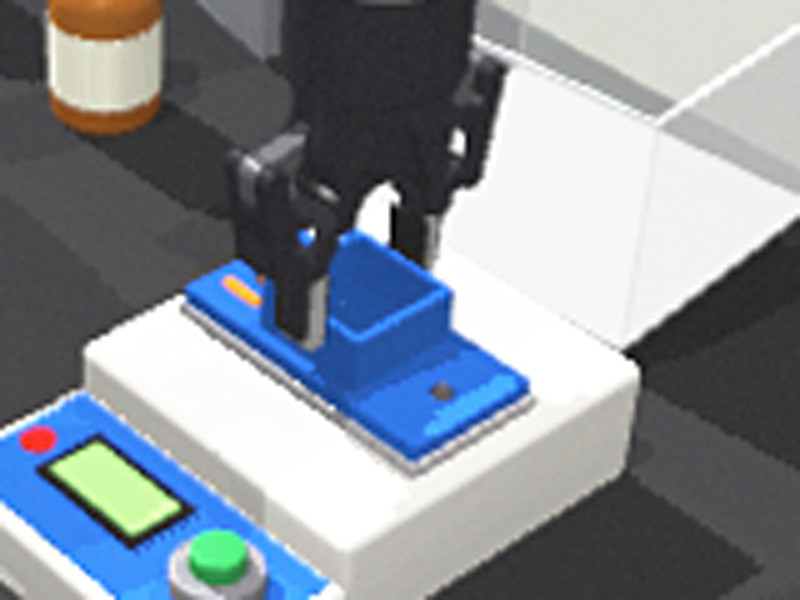

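The cradle is seated flat on the platform, and the thin peg fills its hole at crop (440,391). Contact force is 5.6 N at underside z ≈ 0.070. Releasing and rising.

Request:
{"api": "servo_tool", "payload": {"xyz": [[0,0,0],[0,0,0],[0,0,0],[0,0,0],[0,0,0]], "twist": [[0,0,0],[0,0,0],[0,0,0],[0,0,0],[0,0,0]], "gripper": [0.5,0.8,1,1,1]}}

```text
t: 11.2
tool_pos: [0.5962, -0.0577, 0.0959]
tool_rot: [-3.142, -0.0, 1.576]
wrist_force: [-0.3, 0.1, 0.2]
gripper_width: 0.999
grasp_force: 0.0
```

Request:
{"api": "servo_tool", "payload": {"xyz": [[0,0,-2],[0,0,-5],[0,0,-9],[0,0,-12],[0,0,-14]], "twist": [[0,0,0],[0,0,0],[0,0,0],[0,0,0],[0,0,0]], "gripper": [1,1,1,1,1]}}

```text
t: 11.7
tool_pos: [0.5966, -0.0578, 0.2384]
tool_rot: [3.139, 0.0, 1.576]
wrist_force: [0.3, -0.9, -0.4]
gripper_width: 0.998
grasp_force: 0.0
```

```bash
python3 st.py; python3 go.py .485 .332 .20 1.5708; python3 - <<'E'
from h import *
s=snapshot("side"); roi=(318,195,405,280)
print(fitcradle([(s,roi)],[.597,-.058,0,.07],True))
E
```

```text
11.9 [ 0.5969 -0.0578  0.2381  1.5758 -0.3514  0.1098  0.5419] [0.0005 0.     0.002 ] 0.9994597701097587 0.0
t 11.9 pos [ 0.5962 -0.0577  0.2356] rpy [3.1414 0.     1.5758] F [ 0.2494  0.5155 -0.646 ] j [-0.0965  0.4251  0.2421  1.3876 -0.      1.4692]
xyz [ 39.0299 -10.9297   3.5599] tw [0.0002 0.     0.005 ]
(array([ 0.59788518, -0.056195  , -0.00252836,  0.07101358]), np.float64(17.98562427266235))
```

```bash
cat > bk.py <<'E'
from h import *
np.set_printoptions(precision=4,suppress=True)
t=snapshot("top"); s=snapshot("side"); a=np.linspace(0,2*np.pi,60)
def bb(c,x,y,z=0):
    q=np.array([proj(c,[x+.021*np.cos(k),y+.021*np.sin(k),z+h]) for k in a for h in(0,.07)]); return np.r_[q.min(0),q.max(0)]
def run(obs,x0=(.48,.335)):
    f=lambda v:np.concatenate([bb(c,v[0],v[1])-o for c,o in obs]); r=least_squares(f,x0,x_scale=.01,diff_step=1e-4); return r.x,r.fun
ot=np.array([161.5,231.5,187.5,252.5]); os_=np.array([213.5,178.5,232.5,208.5])
print(run([(t,ot)]),run([(s,os_)]),run([(t,ot),(s,os_)]))
for c in("top","side"):
    for d in trace(c,"beaker")[:1]:
        ys,xs=np.nonzero(d["region"]); print(c,d["conf"],xs.min(),ys.min(),xs.max(),ys.max())
E
python3 bk.py
```

```text
(array([0.4837, 0.3327]), array([ 0.0149, -0.1515, -0.0158,  0.1587])) (array([0.4892, 0.3361]), array([-0.3505, -0.9544,  0.3667,  0.8573])) (array([0.4856, 0.333 ]), array([-0.0836, -0.9601, -0.1148, -0.6138, -0.9502, -0.0144, -0.1528,
        1.8808]))
top 0.72 163 232 187 252
side 0.86 214 179 232 209
```

Request:
{"api": "servo_tool", "payload": {"xyz": [[38,-11,-1],[38,-11,-1],[38,-11,-1],[38,-11,-1],[38,-11,-1]], "twist": [[0,0,0],[0,0,0],[0,0,0],[0,0,0],[0,0,0]], "gripper": [1,1,1,1,1]}}

```text
t: 12.65
tool_pos: [0.5244, 0.1836, 0.242]
tool_rot: [-3.141, 0.0, 1.576]
wrist_force: [1.6, 0.4, -0.1]
gripper_width: 0.998
grasp_force: 0.0
```

```bash
python3 go.py .482 .332 .20 1.5708
```

```text
t 12.65 pos [0.5244 0.1836 0.242 ] rpy [-3.1412  0.0002  1.5756] F [ 1.5644  0.3986 -0.0539] j [ 0.3368  0.3302  0.1204  1.3615 -0.      1.9029]
xyz [14.8585 -4.166   4.1963] tw [-0.0004  0.0002  0.0048]
```

Request:
{"api": "servo_tool", "payload": {"xyz": [[5,-1.3,0],[10,-2.6,0],[15,-3.8,2],[15,-3.8,6],[15,-3.8,9]], "twist": [[0,0,0],[0,0,0],[0,0,0],[0,0,0],[0,0,0]], "gripper": [1,1,1,1,1]}}

```text
t: 13.15
tool_pos: [0.4852, 0.3334, 0.1495]
tool_rot: [-3.14, 0.001, 1.579]
wrist_force: [0.3, -0.3, -0.3]
gripper_width: 1.003
grasp_force: 0.0
```

```bash
python3 go.py .486 .334 .05 1.576; python3 - <<'E'
from h import *
s=snapshot("side"); t=snapshot("top")
a=cv2.resize(s["img"][110:230,160:280],(480,480),interpolation=cv2.INTER_CUBIC)
b=cv2.resize(t["img"][200:280,130:210],(320,320),interpolation=cv2.INTER_CUBIC)
c=np.zeros((480,800,3),np.uint8);c[:,:480]=a;c[:320,480:]=b
cv2.imwrite("pics/i.png",c[:,:,::-1])
E
```

```text
t 13.15 pos [0.4852 0.3334 0.1495] rpy [-3.1402  0.0007  1.5787] F [ 0.2569 -0.3323 -0.31  ] j [0.6019 0.4277 0.0279 1.1726 0.0001 2.1648]
xyz [0.0672 0.0899 9.9541] tw [-0.0014  0.0007  0.0027]
```

View pics/i.png

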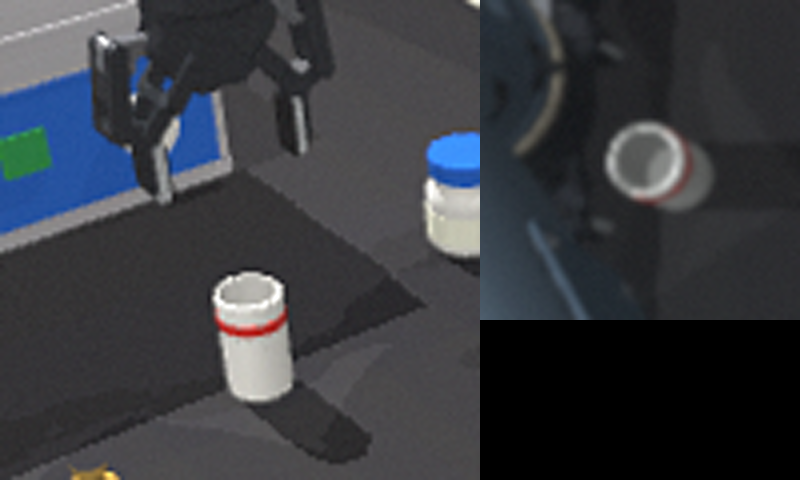

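The beaker's rim is at side px (222,182) and the open fingertips at (201,160) and (236,148), so they straddle it. The rest of the descent is clear.

Request:
{"api": "servo_tool", "payload": {"xyz": [[0.05,0.08,4],[0.05,0.08,7],[0.05,0.08,9],[0.05,0.08,9.9],[0.05,0.08,9.9]], "twist": [[0,0,0],[0,0,0],[0,0,0],[0,0,0],[0,0,0]], "gripper": [1,1,1,1,1]}}

```text
t: 13.75
tool_pos: [0.4877, 0.332, 0.0536]
tool_rot: [-3.141, 0.0, 1.575]
wrist_force: [-0.1, -0.2, -0.3]
gripper_width: 0.997
grasp_force: 0.0
```

Request:
{"api": "servo_tool", "payload": {"xyz": [[0,0,0],[0,0,0],[0,0,0],[0,0,0],[0,0,0]], "twist": [[0,0,0],[0,0,0],[0,0,0],[0,0,0],[0,0,0]], "gripper": [0.5,0.3,0.0,-0.2,-0.2], "grip_force": 25}}

```text
t: 14.25
tool_pos: [0.4881, 0.3327, 0.0544]
tool_rot: [3.14, -0.001, 1.576]
wrist_force: [-1.6, -0.7, 6.2]
gripper_width: 0.49
grasp_force: 24.3
```

Request:
{"api": "servo_tool", "payload": {"xyz": [[0,0,0],[0,0,0],[0,0,0]], "twist": [[0,0,0],[0,0,0],[0,0,0]], "gripper": [-0.2,-0.2,-0.2]}}

```text
t: 14.55
tool_pos: [0.4881, 0.3327, 0.0544]
tool_rot: [3.14, -0.001, 1.576]
wrist_force: [-1.0, 0.3, 7.4]
gripper_width: 0.491
grasp_force: 24.3
```

```bash
python3 st.py; python3 bk.py
```

```text
14.75 [ 0.4881  0.3327  0.0544  1.5759 -1.3104 -0.2562  7.6716] [0. 0. 0.] 0.4872902171147927 24.27705212154553
(array([0.4837, 0.3327]), array([ 0.0149, -0.1515, -0.0158,  0.1587])) (array([0.4892, 0.3361]), array([-0.3505, -0.9544,  0.3667,  0.8573])) (array([0.4856, 0.333 ]), array([-0.0836, -0.9601, -0.1148, -0.6138, -0.9502, -0.0144, -0.1528,
        1.8808]))
top 0.69 171 232 187 251
side 0.98 216 178 232 208
```

Request:
{"api": "servo_tool", "payload": {"xyz": [[0,0,-1],[0,0,-5],[0,0,-10],[0,0,-14],[0,0,-17]], "twist": [[0,0,0],[0,0,0],[0,0,0],[0,0,0],[0,0,0]], "gripper": [-0.2,-0.2,-0.2,-0.2,-0.2], "grip_force": 30}}

```text
t: 15.45
tool_pos: [0.4878, 0.3325, 0.2271]
tool_rot: [3.139, -0.002, 1.576]
wrist_force: [0.4, 0.3, -1.0]
gripper_width: 0.481
grasp_force: 30.8
```

Request:
{"api": "servo_tool", "payload": {"xyz": [[-4,1.1,0],[-8,2.2,0],[-12.5,3.5,0],[-17,4.7,0],[-21.5,6,0]], "twist": [[0,0,0],[0,0,0],[0,0,0],[0,0,0],[0,0,0]], "gripper": [-0.2,-0.2,-0.2,-0.2,-0.2]}}

```text
t: 15.95
tool_pos: [0.5486, 0.1159, 0.2243]
tool_rot: [3.141, -0.0, 1.576]
wrist_force: [0.9, 0.4, -1.2]
gripper_width: 0.485
grasp_force: 30.7
```

```bash
python3 go.py .5962 -.0577 .22 1.576
```

```text
t 15.95 pos [0.5486 0.1159 0.2243] rpy [ 3.1408 -0.0002  1.5761] F [ 0.9204  0.4307 -1.2263] j [0.2081 0.3423 0.0929 1.3206 0.     1.7736]
xyz [-17.3801   4.6645   0.4255] tw [ 0.0008 -0.0002  0.0001]
```

Request:
{"api": "servo_tool", "payload": {"xyz": [[-4.5,1.2,0],[-9,2.4,0],[-13.3,3.6,0],[-16.5,4.5,0],[-17.3,4.7,0]], "twist": [[0,0,0],[0,0,0],[0,0,0],[0,0,0],[0,0,0]], "gripper": [-0.2,-0.2,-0.2,-0.2,-0.2]}}

```text
t: 16.45
tool_pos: [0.5968, -0.0585, 0.2238]
tool_rot: [3.141, 0.001, 1.573]
wrist_force: [-0.8, 0.8, -1.0]
gripper_width: 0.487
grasp_force: 30.7
```

Request:
{"api": "servo_tool", "payload": {"xyz": [[0,0,1],[0,0,3],[0,0,4],[0,0,4],[0,0,4]], "twist": [[0,0,0],[0,0,0],[0,0,0],[0,0,0],[0,0,0]], "gripper": [-0.2,-0.2,-0.2,-0.2,-0.2]}}

```text
t: 16.95
tool_pos: [0.5963, -0.0544, 0.1837]
tool_rot: [3.142, -0.0, 1.577]
wrist_force: [0.3, 0.1, -0.9]
gripper_width: 0.489
grasp_force: 30.7
```

```bash
python3 st.py; python3 go.py .5962 -.0577 .165 1.576; python3 - <<'E'
from h import *
s=snapshot("side")
st=ctrl.state(); p=st["tool_pos"]; a=np.linspace(0,2*np.pi,40)
x0,y0,k=290,150,5
im=cv2.resize(s["img"][y0:y0+120,x0:x0+160],None,fx=k,fy=k,interpolation=cv2.INTER_CUBIC).copy()
for h,c in((-.0544,(255,0,255)),(-.0544+.07,(0,200,0))):
    for q in a: 
        v=proj(s,[p[0]+.021*np.cos(q),p[1]+.021*np.sin(q),p[2]+h]); cv2.circle(im,tuple(int(e) for e in (v-[x0,y0]+.5)*k),1,c,-1)
cv2.imwrite("pics/j.png",im[:,:,::-1])
E
```

```text
17.15 [ 0.5968 -0.0548  0.1841  1.5763 -0.1616 -0.1907 -0.4127] [0.0001 0.0002 0.0001] 0.4844574557950231 30.743205904691422
t 17.15 pos [ 0.5968 -0.055   0.184 ] rpy [3.1405 0.0001 1.5761] F [ 0.0294  0.1539 -0.9648] j [-0.0919  0.4337  0.125   1.261   0.      1.4737]
xyz [-0.2712 -0.0625  1.8986] tw [0.0011 0.0001 0.0001]
```

View pics/j.png

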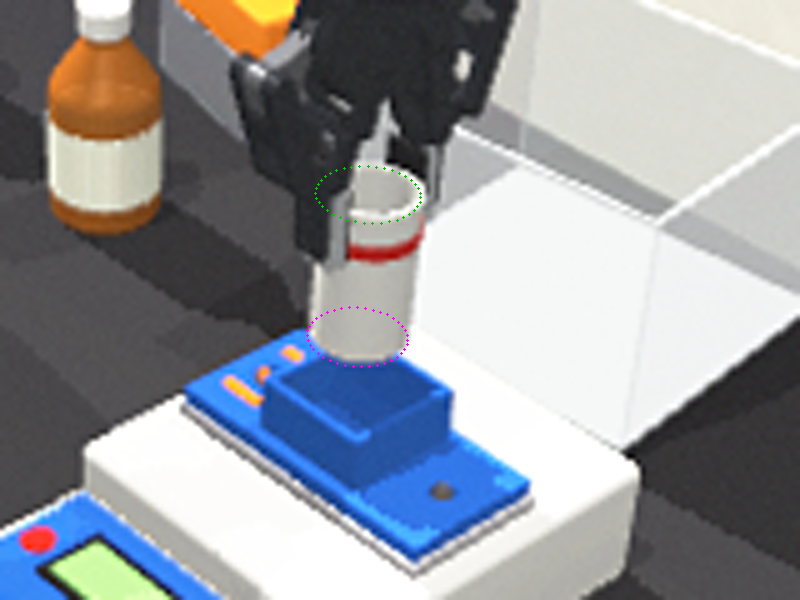

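The beaker hangs upright over the socket: foot at crop (360,340), socket opening at (357,400). I'll shift it slightly and lower it.

Request:
{"api": "servo_tool", "payload": {"xyz": [[-0.12,-0.06,0.7],[-0.12,-0.06,1.6],[-0.12,-0.06,2.5],[-0.12,-0.06,3.4],[-0.12,-0.06,4.2]], "twist": [[0,0,0],[0,0,0],[0,0,0],[0,0,0],[0,0,0]], "gripper": [-0.2,-0.2,-0.2,-0.2,-0.2]}}

```text
t: 17.7
tool_pos: [0.5956, -0.0563, 0.1401]
tool_rot: [-3.141, -0.0, 1.576]
wrist_force: [1.0, -0.4, -0.7]
gripper_width: 0.483
grasp_force: 30.7
```

Request:
{"api": "servo_tool", "payload": {"xyz": [[0,0,0.3],[0,0,0.5],[0,0,0.6],[0,0,0.7],[0,0,0.7]], "twist": [[0,0,0],[0,0,0],[0,0,0],[0,0,0],[0,0,0]], "gripper": [-0.2,-0.2,-0.2,-0.2,-0.2]}}

```text
t: 18.2
tool_pos: [0.596, -0.0564, 0.1344]
tool_rot: [3.141, 0.0, 1.576]
wrist_force: [-0.2, -0.2, -0.4]
gripper_width: 0.483
grasp_force: 30.7
```

```bash
python3 st.py
```

```text
18.4 [ 0.596  -0.0564  0.1344  1.5758  0.0971  0.2263 -0.6858] [0. 0. 0.] 0.483912760052639 30.74901834821503
```

Request:
{"api": "servo_tool", "payload": {"xyz": [[0,0,0.05],[0,0,0.1],[0,0,0.15],[0,0,0.2],[0,0,0.2]], "twist": [[0,0,0],[0,0,0],[0,0,0],[0,0,0],[0,0,0]], "gripper": [-0.2,-0.2,-0.2,-0.2,-0.2]}}

```text
t: 18.9
tool_pos: [0.5959, -0.0564, 0.1325]
tool_rot: [3.141, 0.0, 1.576]
wrist_force: [-1.5, -0.4, 4.1]
gripper_width: 0.485
grasp_force: 31.1
```

```bash
python3 st.py
```

```text
19.1 [ 0.5959 -0.0564  0.1325  1.5758 -2.7705  0.2137  5.5854] [0. 0. 0.] 0.4894148308104373 31.209967094291642
```

It touches the floor at the expected height with 5.6 N. Releasing.

Request:
{"api": "servo_tool", "payload": {"xyz": [[0,0,0],[0,0,0],[0,0,0],[0,0,0],[0,0,0]], "twist": [[0,0,0],[0,0,0],[0,0,0],[0,0,0],[0,0,0]], "gripper": [0.2,0.5,0.8,0.8,0.8]}}

```text
t: 19.6
tool_pos: [0.5958, -0.0564, 0.1322]
tool_rot: [-3.142, 0.0, 1.576]
wrist_force: [0.2, -0.0, -0.3]
gripper_width: 0.895
grasp_force: 0.0
```

Request:
{"api": "servo_tool", "payload": {"xyz": [[0,0,-1],[0,0,-4],[0,0,-8],[0,0,-10],[0,0,-10]], "twist": [[0,0,0],[0,0,0],[0,0,0],[0,0,0],[0,0,0]], "gripper": [0.8,0.8,0.8,0.8,0.8]}}

```text
t: 20.1
tool_pos: [0.5972, -0.0565, 0.2362]
tool_rot: [3.136, 0.001, 1.576]
wrist_force: [-0.5, -0.3, 0.1]
gripper_width: 0.902
grasp_force: 0.0
```

```bash
python3 go.py .474 -.1085 .2 1.576
```

```text
t 20.1 pos [ 0.5972 -0.0565  0.2362] rpy [3.1361 0.0005 1.5758] F [-0.454  -0.3256  0.1216] j [-0.0943  0.4217  0.2385  1.382   0.      1.4715]
xyz [ -5.1371 -12.3705   3.5559] tw [ 0.0055  0.0005 -0.0002]
```

Request:
{"api": "servo_tool", "payload": {"xyz": [[-2,-4.5,0],[-4,-9,0],[-5.1,-12.3,0],[-5.1,-12.3,4],[-5.1,-12.3,8]], "twist": [[0,0,0],[0,0,0],[0,0,0],[0,0,0],[0,0,0]], "gripper": [0.5,0,-0.5,-1,-1]}}

```text
t: 20.6
tool_pos: [0.4729, -0.1086, 0.1522]
tool_rot: [3.139, 0.001, 1.575]
wrist_force: [1.3, 0.0, -1.0]
gripper_width: 0.066
grasp_force: 0.0
```

Request:
{"api": "servo_tool", "payload": {"xyz": [[0,0,3],[0,0,5],[0,0,5]], "twist": [[0,0,0],[0,0,0],[0,0,0]], "gripper": [-1,-1,-1]}}

```text
t: 20.9
tool_pos: [0.4711, -0.1076, 0.0999]
tool_rot: [-3.137, -0.001, 1.576]
wrist_force: [0.0, -0.2, 1.0]
gripper_width: 0.001
grasp_force: 0.0
```

```bash
python3 st.py; python3 go.py .4742 -.1077 .08 1.576; python3 - <<'E'
from h import *
s=snapshot("side"); x0,y0,k=270,165,5
st=ctrl.state(); p=st["tool_pos"]
im=cv2.resize(s["img"][y0:y0+120+10,x0:x0+160],(800,650),interpolation=cv2.INTER_CUBIC)[:600].copy()
for P in([.4742,-.1077,.060],[p[0],p[1],p[2]-.011]):
    v=proj(s,P); print(v); cv2.circle(im,tuple(int(e) for e in (v-[x0,y0]+.5)*k),4,(255,0,255),1)
cv2.imwrite("pics/k.png",im[:,:,::-1])
E
```

```text
21.1 [ 0.4732 -0.108   0.1028  1.5758  0.3676 -0.0401  0.273 ] [0.0007 0.0001 0.0007] 0.0016905696483665983 0.0
t 21.1 pos [ 0.4739 -0.1081  0.1035] rpy [3.1399 0.0004 1.5759] F [ 0.498  -0.5329  0.3343] j [-0.2243  0.2555 -0.3409  0.9727 -0.      1.3414]
xyz [0.0437 0.0294 2.3519] tw [ 0.0017  0.0004 -0.0001]
[332.81787379 280.16622776]
[333.2850377  268.14207534]
```

View pics/k.png

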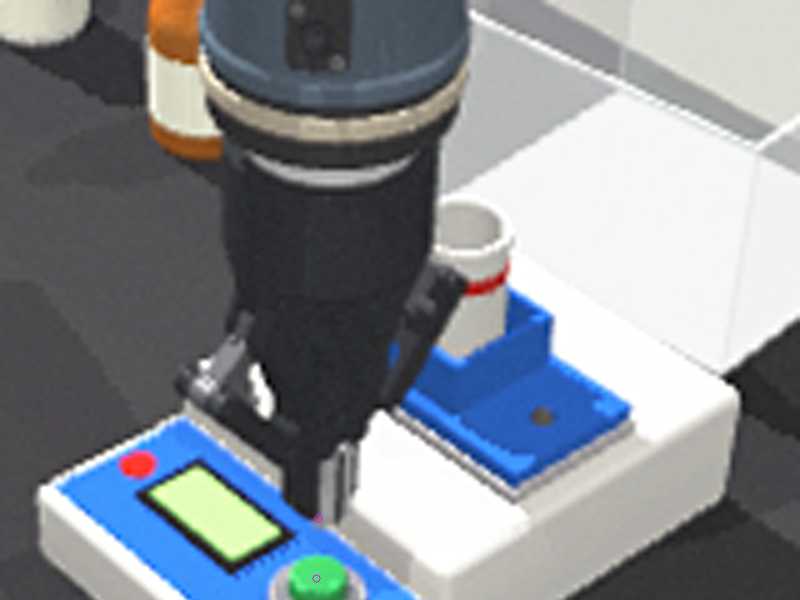

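The beaker stands upright in the cradle, and the closed tip is right above the green button at crop (317,575). Pressing step by step.

Request:
{"api": "servo_tool", "payload": {"xyz": [[0.03,0.02,1.2],[0.03,0.02,2.4],[0.03,0.02,3.0],[0.03,0.02,3.3],[0.03,0.02,3.4]], "twist": [[0,0,0],[0,0,0],[0,0,0],[0,0,0],[0,0,0]], "gripper": [-1,-1,-1,-1,-1]}}

```text
t: 21.65
tool_pos: [0.4729, -0.1076, 0.0678]
tool_rot: [-3.141, -0.0, 1.576]
wrist_force: [-2.2, 1.1, 3.6]
gripper_width: 0.002
grasp_force: 1.7
```

Request:
{"api": "servo_tool", "payload": {"xyz": [[0,0,0.1],[0,0,0.2],[0,0,0.3],[0,0,0.3]], "twist": [[0,0,0],[0,0,0],[0,0,0],[0,0,0]], "gripper": [-1,-1,-1,-1]}}

```text
t: 22.05
tool_pos: [0.4734, -0.1077, 0.0665]
tool_rot: [3.141, 0.0, 1.576]
wrist_force: [-12.0, 3.3, 28.5]
gripper_width: 0.001
grasp_force: 14.0
```

```bash
python3 st.py
```

```text
22.25 [  0.4734  -0.1077   0.0665   1.5758 -10.95     2.6512  27.9085] [0. 0. 0.] 0.0014685009008948762 13.942134735407308
```

Request:
{"api": "servo_tool", "payload": {"xyz": [[0,0,-0.2],[0,0,-0.4],[0,0,-0.5],[0,0,-0.5]], "twist": [[0,0,0],[0,0,0],[0,0,0],[0,0,0]], "gripper": [-1,-1,-1,-1]}}

```text
t: 22.65
tool_pos: [0.4735, -0.1077, 0.0704]
tool_rot: [3.141, 0.0, 1.576]
wrist_force: [-0.4, -0.6, 1.3]
gripper_width: -0.003
grasp_force: 1.1
```

```bash
python3 st.py
```

```text
22.85 [ 0.4735 -0.1077  0.0703  1.5758  0.1714  0.1142  2.2597] [0. 0. 0.] -0.0019821535419089235 1.1566213890910149
```

Request:
{"api": "servo_tool", "payload": {"xyz": [[0,0,-0.1],[0,0,-0.2],[0,0,-0.25],[0,0,-0.25]], "twist": [[0,0,0],[0,0,0],[0,0,0],[0,0,0]], "gripper": [-1,-1,-1,-1]}}

```text
t: 23.25
tool_pos: [0.4734, -0.1077, 0.0728]
tool_rot: [3.141, -0.0, 1.576]
wrist_force: [1.1, -0.7, 2.1]
gripper_width: -0.003
grasp_force: 0.6
```

```bash
python3 st.py
```

```text
23.45 [ 0.4733 -0.1077  0.0727  1.5758  0.7749 -0.638   1.3423] [0. 0. 0.] -0.004058807701024953 0.5800015479326248
```

The button springs back against the tip: 2.3 N, then 1.3 N, over a travel of at least 6 mm. So it was fully pressed. Retreating.

Request:
{"api": "servo_tool", "payload": {"xyz": [[0,0,-1],[0,0,-4],[0,0,-9],[0,0,-14],[0,0,-16]], "twist": [[0,0,0],[0,0,0],[0,0,0],[0,0,0],[0,0,0]], "gripper": [-1,-1,-1,-1,-1]}}

```text
t: 23.95
tool_pos: [0.4743, -0.1079, 0.2379]
tool_rot: [3.136, 0.001, 1.576]
wrist_force: [0.2, -0.1, -0.2]
gripper_width: -0.002
grasp_force: 0.0
```

Request:
{"api": "servo_tool", "payload": {"xyz": [[4,-3,0],[8,-6,0],[12,-9,0],[12,-9,0],[12,-9,0]], "twist": [[0,0,0],[0,0,0],[0,0,0],[0,0,0],[0,0,0]], "gripper": [-1,-1,-1,-1,-1]}}

```text
t: 24.45
tool_pos: [0.3824, 0.0125, 0.2336]
tool_rot: [3.14, 0.0, 1.578]
wrist_force: [0.6, -1.0, -0.7]
gripper_width: 0.002
grasp_force: 0.0
```

```bash
python3 st.py; python3 - <<'E'
from h import *
s=snapshot("side")
grn=lambda i:np.clip(i[...,1]-i[...,0]-40,0,None)
print("tare blob (was 332.79,280.27)",blob(s,grn,(322,272,346,294)))
print("beaker",[(np.round(d["location"],1),round(d["conf"],2)) for d in place_of("side","beaker")],"expect",proj(s,[.5975,-.057,.079]))
print(fitcradle([(s,(318,195,405,280))],[.597,-.058,0,.07]))
E
```

```text
24.65 [ 0.3831  0.0114  0.233   1.5753  0.3368 -0.4651 -0.678 ] [0.0001 0.0003 0.0002] -0.001207794414391866 0.0
tare blob (was 332.79,280.27) (array([332.80281235, 280.30219277]), np.float64(18561.0))
beaker [(array([358.6, 236.2]), 0.56)] expect [360.45007965 236.13228272]
(array([ 0.59823602, -0.05524051,  0.01159159]), np.float64(304.9807209010536))
```

The button is back up, the beaker stands in the socket and the arm is clear.

```bash
python3 -c "
from station import ctrl
print(ctrl.job_done())"
```

```text
the job is handed in; nothing more can be done
None
```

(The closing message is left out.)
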